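Spray the flange plate with the squat canister

TASK

Give the flange plate in the drip tray a shot of cleaner: from above, press the sprung white nozzle cap of the squat, wide canister (the one whose nozzle looks over the tray) fully down, keep it down for a moment (about half a second), then let it spring back up and move clear. Do not press the cap of the taller slim canister, and leave the screw-top bottle and the blue bin of bolts where they stand.

Things in the scene. Friction and masses are not known exactly. Their poses are not given: they have to be found in the camera images.
- squat_cap (a joint): travel in m of the squat canister's nozzle cap: 0 is up, growing as it is pressed straight down; 0.010 is fully down, against a hard stop. A return spring pushes it up, with about 1.5 N when up and 6.5 N when fully down.
- squat_cap_top (a point): centre of the flat top of the squat canister's nozzle cap, 154 mm above the bench; z up. The cap: white cylinder, 38 mm diameter, 22 mm high; a 10 mm nozzle stub reaches 25 mm from its axis along +x. Below it a pale aluminium canister, 80 mm diameter, 118 mm high, on a 104 mm square foot screwed to the bench; a fixed 130 mm square, 18 mm high drip tray with a flange plate is centred 135 mm away along +x.
- slim_cap_top (a point): centre of the top of the slim canister's nozzle cap, to be left alone: the same kind of sprung white cap, 38 mm in diameter, on a taller canister 54 mm in diameter without tray, screwed to the bench on a 104 mm square foot. Its top stands 186 mm above the bench; z up, the nozzle to +x.
- flask_mid (a point): centre, half-way up, of a loose upright white screw-top bottle with a black cap, 56 mm in diameter and 150 mm high, to be left alone; z up.
- bin: a loose open blue plastic bin with some bolts in it, 90 x 120 mm (its x, y) and 50 mm high, to be left alone; origin at the centre of its underside, z up.
There are look-alikes about, which are no part of the job. What is shaped like the part that bears flask_mid but brown or yellow is not meant.

How it is judged:
On the way:
1. the squat canister's nozzle cap is pressed down (at least 7 of its 10 mm) for 0.3 s (value of joint squat_cap above 0.007 m), for 0.3 s.
At the end, for the whole second after the job is handed in: After the press the squat canister's cap is back up (within 2 mm), the slim canister's cap is up (within 3 mm), the bottle stands upright (within 10 degrees) within 30 mm of its start, and the bin is within 30 mm of its start (value of joint squat_cap below 0.002 m and distance of slim_cap_top from where it was at the start of the episode below 0.003 m and distance of each of flask_mid, bin from where it was at the start of the episode below 0.03 m and angle between flask_mid's own z axis and vertical below 0.17 rad); the robot touches nothing.
It fails at once if the slim canister's cap is pressed by more than 4 mm (distance of slim_cap_top from where it was at the start of the episode above 0.004 m).
It fails at once if the bottle is moved by more than 30 mm or tipped (distance of flask_mid from where it was at the start of the episode above 0.03 m or angle between flask_mid's own z axis and vertical above 0.35 rad).
It fails at once if the bin is moved by more than 30 mm (distance of bin from where it was at the start of the episode above 0.03 m).
It also fails if it takes over 26 s, if anything falls off the work surface, if the arm or the gripper's body presses on something with over 40 N, if the wrist force passes 120 N, or if a joint passes its speed limit or range.

ROBOT

A 6-joint arm with a two-finger parallel gripper is mounted at the origin on the work surface. World frame = base frame: x ahead of the robot, y to its left, z up, the work surface at z = 0. Lengths are in m, angles in rad, forces in N, time in s.
With the tool pointing down it reaches from about 0.35 to 0.975 m from the base axis. Payload 4.9 kg.
Tool frame: the origin (TCP) lies midway between the tips of the shut fingers; the grasp point (between the pads) lies 19 mm behind it; z points along the fingers, y is the line along which they close (so a half turn about z gives the same grasp; the last joint's range is limited). The gripper opens to 85 mm and grips with 20 to 120 N. Pads are 22 mm wide; open, the fingers measure 114 mm over their backs; the gripper's body (76 mm by 85 mm) begins 54 mm behind the grasp point. The pads swing forward as they close: fully open they stand 13 mm farther back than shut.
Start: joints at [-1.445, 0.053, 1.613, -0, 1.476, -0.119], TCP at [0.151, -0.606, 0.231] pointing down, gripper open.
Joint ranges: [-3.01, 3.01], [-1.01, 2.22], [0.06, 2.58], [-1.02, 4.17], [0.09, 2.62], [-3.14, 3.14]. Speed limits (rad/s): [2.57, 2.57, 3.14, 3.14, 3.14, 3.14].

INTERFACE

Orientations are given as a rotation vector (axis times angle).
In Python, from station import ctrl gives the robot as it stands. The module is installed in compiled form; this text tells all that it offers.
- The arm moves only by the shell command python3 -m handwheel 'ROWS' [OPENING] [FORCE]. ROWS is JSON, a list of rows, each a list of 2 entries, a list of its own where there are three numbers: the shift along the tool's x, y, z in cm, then the turn, a rotation vector about the tool's x, y, z in rad. In form: [[[tx, ty, tz], [ax, ay, az]], ...]. A call has 1 to 5 rows; each row is the pose to reach, as a shift and turn from the pose commanded when the call began, along the tool's axes at that moment; what a row does not reach only later rows make up. A row lasts 1/8 s, in which the tool goes at most 62.5 mm and 10.7 degrees, less where a joint would pass 70% of its speed; a pose out of reach is approached as far as the arm can. A call with a gripper value outside its range is refused whole. OPENING is the gripper's target within -1 to 1 (shut at 1, half-way at 0, fully open at -1), set as the call begins (- or left out, the last holds). The fingers move at their own pace and stop on an object; FORCE is the grip in N (left out, the last holds). Time passes only in rows, so rows that repeat a pose let the fingers close. It gives the time, the measured TCP pose, the force, the opening and the grip force at its end, in the units of the state.
- ctrl.get_obs(): the state, without advancing time (a new reading comes with each control period).
- ctrl.get_image(name): name is "scene" or "top" or "wrist"; returns the picture (384x512x3 uint8, blue, green, red); there is no depth.
- ctrl.calibration(name): a dict with "fx", "fy", "cx", "cy" (pixels), "R" (3x3) and "t" (3): a world point X has camera coordinates R X + t. Camera axes: x right, y down, z forward; pixel columns grow to the right and rows downward; lengths in m; the calibration is good to about 2 mm. A picture is of the moment at which its call begins: read the wrist's pose just before it. calibration takes no time and is no camera call; for the wrist camera it gives the pose at the moment of the call.
- ctrl.finish_job(): hands the job in; it is judged then, once.
Trained networks look in the newest picture that a camera, given by its name, has taken for a name from the list of things; names that differ only in an ending like _2 or _b are one class to them, and where a whole thing is asked for, a point or a joint stands for the part that bears it (a point fixed in the world has none). Each returns a list of dicts, best first, with "score" (0 to 1); they miss things now and then, are a little off and sometimes report something else, mostly with a low value. They report only what shows in the picture. A call takes as long as a camera call. They do not tell look-alikes from the thing itself.
- ctrl.look_for(camera, query): "position" ([column, row] in pixels, amid what is visible of it).
- ctrl.landmark_of(camera, query): "position" ([column, row] in pixels: a listed point, or the origin of a listed thing).
The state is a dict: "t": time; "q": joint angles; "dq": joint speeds; "effort": joint torques, N m; "tool_pos": TCP position; "tool_rot": TCP orientation; "contact_force": force on the tool from outside, world axes, zero at the start; "wrist_torque": the same for the moment, N m; "opening": finger opening in m; "grip_force": force on a finger pad.
Only numpy, scipy, OpenCV 4.12 (cv2) and the standard library are available. Lean on these libraries where they do the work, as an engineer would, in place of code of your own. Each camera call takes 0.05 s, during which the arm holds its last target. There are 200 camera calls.

## Working session

There is one attempt and no reset: what is moved stays moved. The work goes in short steps, Python scripts to look and compute and a shell command to move; the robot and the scene stay as the last step left them, time stands still between calls to the robot, and variables do not carry over. Pictures are saved under pics/ and viewed, at most 10 in all, crops included, and the job is handed in when it is done.

```bash
mkdir -p pics; cat > h.py <<'E'
from station import ctrl
import numpy as np, cv2
def ray(cam,px,z):
    c=ctrl.calibration(cam);R=np.array(c["R"]);t=np.array(c["t"])
    d=R.T@np.array([(px[0]-c["cx"])/c["fx"],(px[1]-c["cy"])/c["fy"],1]);o=-R.T@t
    return o+d*(z-o[2])/d[2]
E
python3 - <<'E'
from h import *
o=ctrl.get_obs();print(o["tool_pos"],o["tool_rot"],o["t"])
a=[]
for c in("scene","top"):
    im=ctrl.get_image(c);a.append(im)
    for n,z in(("squat_cap_top",.154),("slim_cap_top",.186),("flask_mid",.075),("bin",0)):
        for d in ctrl.landmark_of(c,n)[:3]: print(c,n,np.round(d["position"]),round(d["score"],2),ray(c,d["position"],z).round(3))
for n,i in zip("st",a): cv2.imwrite(f"pics/{n}.png",i)
E
```

```text
[ 0.1513858  -0.60574427  0.23005733] [-3.11603966e+00 -3.83256378e-01 -1.13997152e-05] 0.0
scene squat_cap_top [266. 192.] 0.54 [0.513 0.148 0.154]
scene slim_cap_top [187. 120.] 0.43 [ 0.591 -0.174  0.186]
scene flask_mid [304. 179.] 0.8 [0.351 0.082 0.075]
scene flask_mid [282. 164.] 0.79 [ 0.373 -0.001  0.075]
scene flask_mid [221. 193.] 0.79 [0.581 0.03  0.075]
scene bin [336. 289.] 0.71 [0.441 0.37  0.   ]
top squat_cap_top [231. 185.] 0.52 [0.516 0.147 0.154]
top slim_cap_top [366. 154.] 0.65 [ 0.581 -0.186  0.186]
top flask_mid [337. 208.] 0.9 [ 0.453 -0.136  0.075]
top flask_mid [256. 244.] 0.86 [0.358 0.086 0.075]
top flask_mid [279. 162.] 0.85 [0.581 0.02  0.075]
top bin [159. 222.] 0.72 [0.424 0.37  0.   ]
```

View pics/s.png

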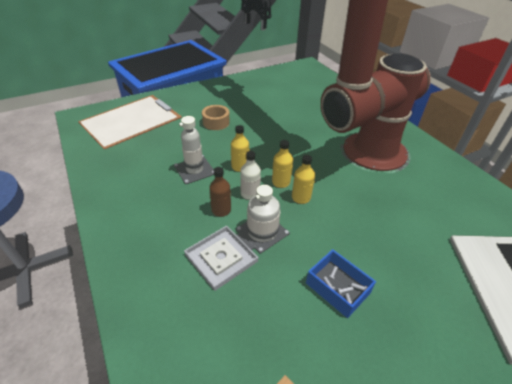

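View pics/t.png

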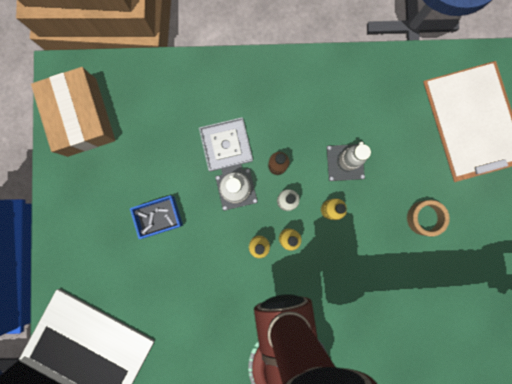

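The scene shot shows the squat cap at (265,192) beside the tray at (220,257), and the slim canister at (188,122). The white bottle is at (250,180) and the bin at (340,283). In the top view the squat cap is at (234,184), the slim cap at (361,152), the bottle at (288,200) and the bin at (157,217). The two cameras agree on the squat cap, at about (0.515, 0.148), so I'm raising the arm and moving over it with the gripper shut.

```bash
python3 -m handwheel '[[[0,0,-6],[0,0,0]],[[4,-4.8,-7],[0,0,0]],[[8,-9.6,-7],[0,0,0]],[[12,-14.4,-7],[0,0,0]],[[16,-19.2,-7],[0,0,0]]]' 1 40
python3 -m handwheel '[[[4,-4.8,0],[0,0,0]],[[8,-9.6,0],[0,0,0]],[[12,-14.4,0],[0,0,0]],[[16,-19.2,0],[0,0,0]],[[20,-24,0],[0,0,0]]]'
python3 - <<'E'
from h import *
from scipy.spatial.transform import Rotation as Ro
o=ctrl.get_obs();print(o["t"],o["tool_pos"],o["q"])
print(100*Ro.from_rotvec(o["tool_rot"]).inv().apply(np.array([.515,.148,.30])-o["tool_pos"]))
E
```

```text
t: 1.12
tool_pos: [0.2604, -0.3802, 0.3015]
tool_rot: [3.118, 0.383, 0.001]
contact_force: [1.2, -0.7, 0.9]
opening: 0.0001
grip_force: 0.0
t: 1.75
tool_pos: [0.3962, -0.0987, 0.3018]
tool_rot: [3.117, 0.383, 0.002]
contact_force: [1.7, -0.8, 0.9]
opening: -0.0
grip_force: 0.0
1.75 [ 0.3962246  -0.09871937  0.30177266] [-4.26856399e-01 -5.30817846e-01  1.98559041e+00 -7.19446354e-05
  1.68494128e+00  8.99430537e-01]
[ 17.49642118 -21.063142     0.17643117]
```

```bash
python3 -m handwheel '[[[4,-4.8,0],[0,0,0]],[[8,-9.6,0],[0,0,0]],[[12,-14.4,0],[0,0,0]],[[15,-18,0],[0,0,0]],[[15,-18,0],[0,0,0]]]'
python3 - <<'E'
from h import *
from scipy.spatial.transform import Rotation as Ro
o=ctrl.get_obs();print(o["t"],o["tool_pos"],o["q"])
ims={}
for c in("scene","top","wrist"):
    im=ctrl.get_image(c);ims[c]=im
    for d in ctrl.landmark_of(c,"squat_cap_top")[:3]: print(c,np.round(d["position"]),round(d["score"],2),ray(c,d["position"],.154).round(4))
print(100*Ro.from_rotvec(o["tool_rot"]).inv().apply(np.array([.515,.148,.18])-o["tool_pos"]))
cv2.imwrite("pics/w.png",ims["wrist"])
s=ims["scene"][100:290,150:400]
cv2.imwrite("pics/s2.png",cv2.resize(s,None,fx=3,fy=3))
E
```

```text
t: 2.38
tool_pos: [0.498, 0.1128, 0.3009]
tool_rot: [-3.117, -0.391, 0.002]
contact_force: [0.4, 0.2, -0.7]
opening: -0.0
grip_force: 0.0
2.375 [0.49799094 0.11279674 0.30092094] [ 7.67666191e-02 -2.55876170e-01  1.78481776e+00  2.61401924e-04
  1.61364014e+00  1.39824091e+00]
scene [263. 192.] 0.64 [0.5211 0.1482 0.154 ]
wrist [230. 153.] 0.57 [0.5144 0.1452 0.154 ]
[ 2.52821691 -2.9865916  12.0910258 ]
```

View pics/w.png

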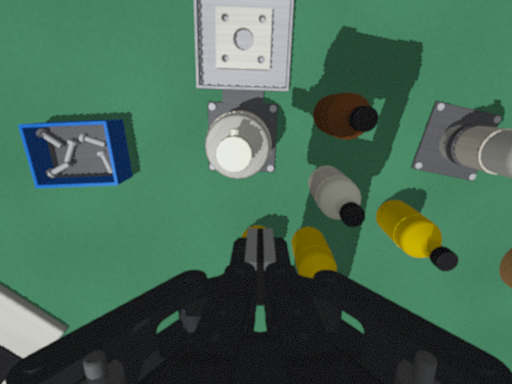

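View pics/s2.png

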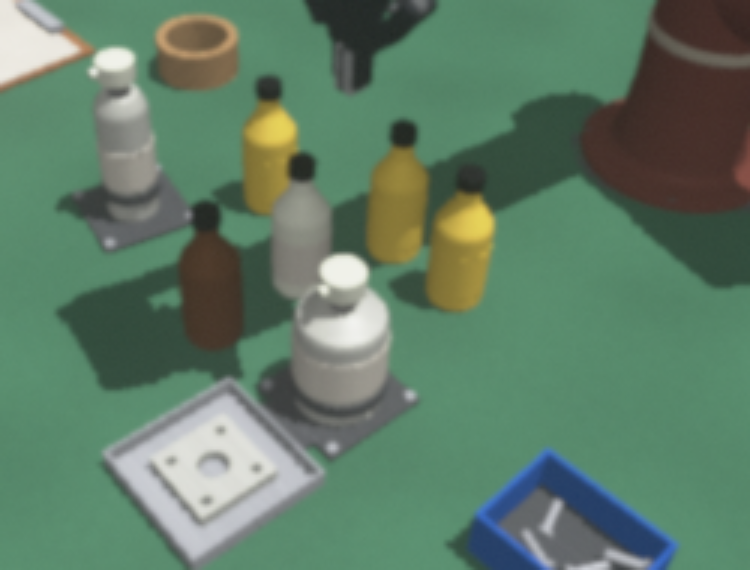

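The wrist view shows the squat cap centred at about (234,154), with its nozzle and the tray above it. The white bottle is at (335,190) and the slim canister is at far right. The scene crop puts the cap's top disk at about (264.7,190) in the full picture. Next I'll convert these pixels to world positions.

```bash
python3 - <<'E'
from h import *
from scipy.spatial.transform import Rotation as Ro
o=ctrl.get_obs();print(o["t"],o["tool_pos"])
p=ray("wrist",(234,154),.154);print(p,ray("scene",(264.7,190),.154),ray("top",(235,185),.154))
print(100*Ro.from_rotvec(o["tool_rot"]).inv().apply(np.array([.515,.143,.18])-o["tool_pos"]))
E
```

```text
2.675 [0.4974376  0.10925684 0.30153227]
[0.51432522 0.14092607 0.154     ] [0.51341312 0.14250294 0.154     ] [0.51426713 0.13663427 0.154     ]
[ 2.51049545 -2.85565838 12.15376251]
```

Two of the views give about (0.514, 0.142) and top is slightly off at 0.137, so I'm taking (0.514, 0.141).

```bash
python3 -m handwheel '[[[2.4,-2.7,3],[0,0,0]],[[2.4,-2.7,8],[0,0,0]],[[2.4,-2.7,12],[0,0,0]],[[2.4,-2.7,12],[0,0,0]],[[2.4,-2.7,12],[0,0,0]]]'
python3 - <<'E'
from h import *
im=ctrl.get_image("wrist");cv2.imwrite("pics/w2.png",im)
s=ctrl.get_image("scene")[120:270,190:340]
cv2.imwrite("pics/s3.png",cv2.resize(s,None,fx=4,fy=4)); print(ctrl.get_obs()["tool_pos"])
E
```

```text
t: 3.3
tool_pos: [0.5154, 0.1419, 0.1834]
tool_rot: [-3.118, -0.382, -0.004]
contact_force: [-0.5, 0.6, -0.0]
opening: -0.0004
grip_force: 0.0
[0.51600092 0.14224195 0.18439067]
```

View pics/w2.png

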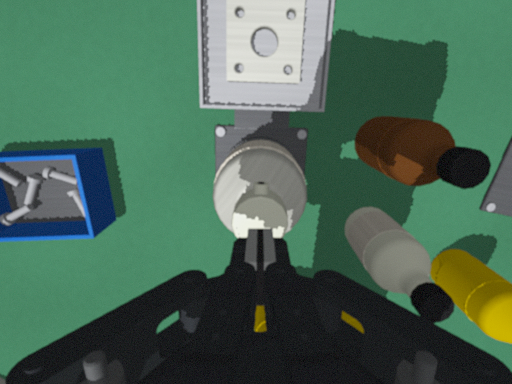

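View pics/s3.png

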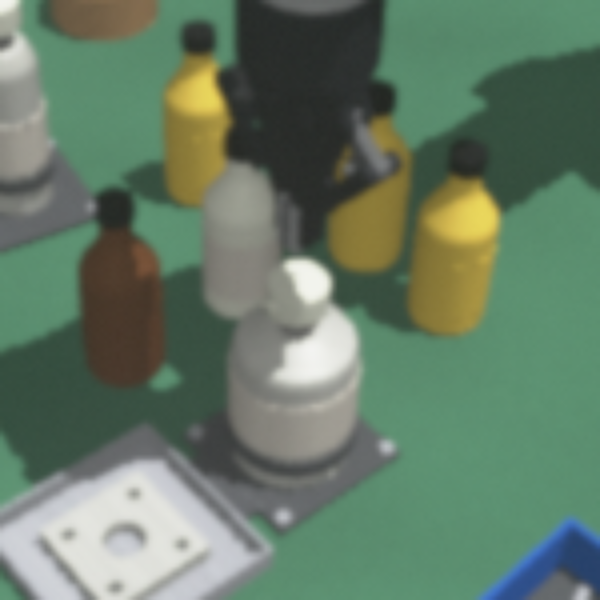

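The wrist view shows the shut fingertips at (261,232), just beside the cap disc centred at about (260,216). The cap is in shadow and its nozzle points up at (261,187). In the scene crop the fingers sit above and slightly behind the cap. I'm checking the remaining offset.

```bash
python3 - <<'E'
from h import *
o=ctrl.get_obs();c=ctrl.calibration("wrist")
def pr(X):
    v=np.array(c["R"])@X+c["t"];return (v[0]/v[2]*c["fx"]+c["cx"],v[1]/v[2]*c["fy"]+c["cy"])
print(o["tool_pos"],"tcp px",pr(np.array(o["tool_pos"])))
for r in(212,216): print(ray("wrist",(260,r),.154))
im=cv2.imread("pics/w2.png")
for n in("landmark_of",): print(ctrl.get_image("wrist").shape,[(d["position"],ray("wrist",d["position"],.154)) for d in ctrl.landmark_of("wrist","squat_cap_top")[:1]])
cv2.imwrite("pics/w3.png",cv2.resize(im[165:265,195:325],None,fx=5,fy=5,interpolation=cv2.INTER_CUBIC))
E
```

```text
[0.51600092 0.14224195 0.18439067] tcp px (np.float64(259.9191338820373), np.float64(241.7685338354495))
[0.52185285 0.1436172  0.154     ]
[0.51912104 0.1429345  0.154     ]
(384, 512, 3) [([260.3, 222.0], array([0.51491614, 0.14190756, 0.154     ]))]
```

View pics/w3.png

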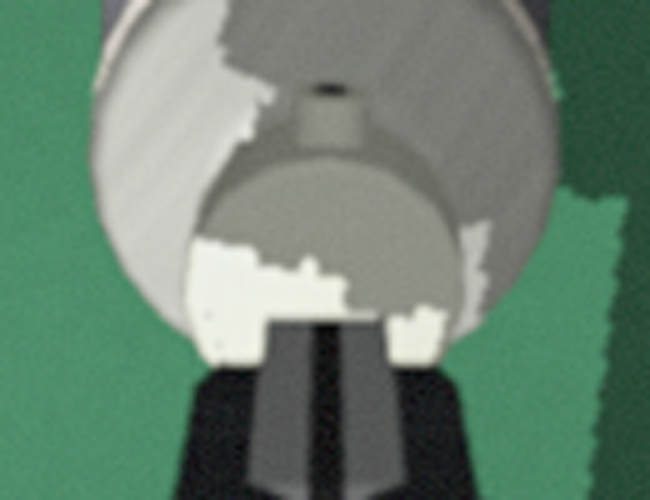

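The crop shows the cap's top disc centred at (260,223), which maps to (0.514, 0.142), within 2 mm of the TCP. I'm pressing straight down.

```bash
python3 -m handwheel '[[[0,0,2],[0,0,0]],[[0,0,3],[0,0,0]],[[0,0,3.5],[0,0,0]],[[0,0,3.8],[0,0,0]],[[0,0,3.8],[0,0,0]]]'
```

```text
t: 4.12
tool_pos: [0.5139, 0.1423, 0.144]
tool_rot: [3.118, 0.384, -0.003]
contact_force: [-4.3, -0.2, 6.8]
opening: 0.0001
grip_force: 3.7
```

```bash
python3 -m handwheel '[[[0,0,0.1],[0,0,0]],[[0,0,0.1],[0,0,0]],[[0,0,0.1],[0,0,0]],[[0,0,0.1],[0,0,0]],[[0,0,0.1],[0,0,0]]]'
```

```text
t: 4.75
tool_pos: [0.514, 0.1423, 0.144]
tool_rot: [3.118, 0.384, -0.003]
contact_force: [-6.6, -1.0, 11.2]
opening: 0.0002
grip_force: 5.5
```

The height stayed at 0.144 while the force rose past the spring's 6.5 N, so the cap is on its hard stop and has been held for about 0.6 s. Now I'm releasing it.

```bash
python3 -m handwheel '[[[0,0,-1],[0,0,0]],[[0,0,-4],[0,0,0]],[[0,0,-9],[0,0,0]],[[0,0,-14],[0,0,0]],[[0,0,-14],[0,0,0]]]'
python3 - <<'E'
from h import *
ctrl.get_image("wrist");o=ctrl.get_obs();print(o["tool_pos"],o["contact_force"],o["dq"])
s=ctrl.get_image("scene")[100:320,150:400]
cv2.imwrite("pics/s4.png",cv2.resize(s,None,fx=2.5,fy=2.5))
E
```

```text
t: 5.38
tool_pos: [0.5166, 0.1428, 0.2878]
tool_rot: [-3.118, -0.384, -0.015]
contact_force: [0.0, -0.6, 0.4]
opening: 0.0
grip_force: 0.0
[0.51539527 0.14255945 0.28456212] [-0.42645437  0.19836432 -0.88283579] [ 2.87261342e-05  2.71582841e-02  6.77244199e-02 -1.20595981e-03
 -7.42703367e-05  1.23909372e-03]
```

View pics/s4.png

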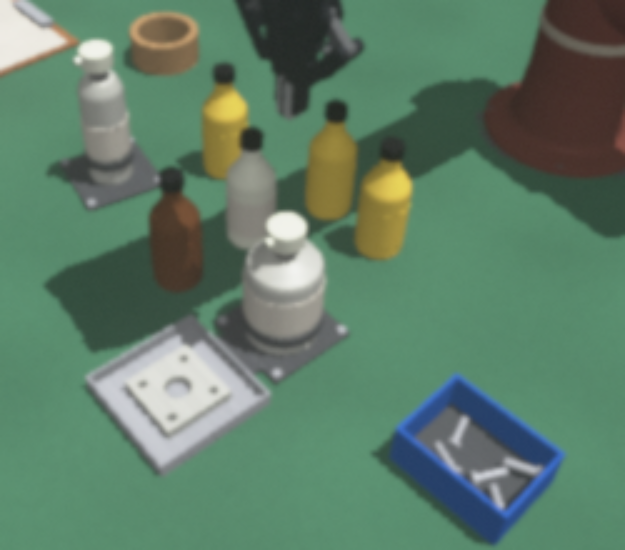

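The squat cap is back up at (286,228) in the crop, and the gripper is clear above it. The bottle at (250,195), the bin at (478,458) and the slim canister at (105,110) haven't moved.

```bash
python3 -c "
from station import ctrl
print(ctrl.finish_job())"
```

```text
the job is handed in; nothing more can be done
None
```

I pressed the squat canister's cap down to its stop, held it about 0.6 s and let it spring back; the arm is clear, the slim cap, bottle and bin look unmoved, and the job is handed in (no verdict was returned).

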